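# Stand the hot-tool rest up and seat the graphite paddle in it

## Task

The aluminium hot-tool rest has been knocked over on the glassworker's bench and the graphite paddle lies beside it. Stand the rest back upright on its base, lowering it rather than letting it slam down, then seat the paddle in its middle notches, wooden handle in the tall end and the thin steel shank in the low end, slid down until the handle's shoulder is against the low upright. Leave everything else on the bench where it is.

Things in the scene. Friction and masses are not known exactly. Their poses are not given: they have to be found in the camera images.
- rest: Grey aluminium hot-tool rest, 0.36 kg, loose, starting toppled. As it stands: origin at the centre of the base's underside, x towards its TALL end, y across, z up. Base 130 (x) x 60 (y) x 8 mm; two T-shaped uprights, 8 mm thick in x: tall one at x = +45, low one at x = -45 mm. Each: a stem 40 mm wide in y from the base up, then a wider cross bar with teeth on top. Mass centre z = 32 mm.
- rest_edge (a point): Middle of the long -y edge of the rest's base: rest frame x 0, y -30, z 0 mm. Toppled, the rest lies on this edge and on the -y ends of its cross bars, turned +78 degrees about its own x from upright (its top points sideways, to where its -y side faced), x level, origin 29 mm above the bench. Its tall end starts roughly towards the robot.
- rest_tall_notch (a point): Floor centre of the tall upright's middle notch, for the paddle's handle: rest frame x +45, y 0, z 97.5 mm; notch 32 mm wide, teeth up to z 116. Cross bar 96 mm wide (y) from z 85. The 10 mm notches beside it are for other tools. A good grip on the rest: across this upright's 8 mm thickness where stem and cross bar meet, z 70 to 90, y 0 to +15 mm.
- rest_low_notch (a point): Floor centre of the low upright's middle notch, for the paddle's shank: rest frame x -45, y 0, z 58.5 mm; notch 15 mm wide, teeth up to z 80. Cross bar 80 mm wide (y) from z 46.
- paddle: Graphite paddle, 197 mm long, 0.13 kg, lying flat. Origin on its long axis at the handle's shoulder (front end face), 8 mm above the bench; x along the axis to the handle's butt, z up. Flat wooden handle 26 wide (y) x 16 thick (z), x 0 to 118 mm; steel shank, 10 mm diameter, x 0 to -27; black graphite blade 40 wide x 12 thick, x -27 to -79. Mass centre near x = +12 mm.
- paddle_butt (a point): Centre of the butt end of the paddle's handle, x = +118 mm in its frame. Seated: the handle lies flat in the tall notch, axis rising at 25 degrees to the tall end, the shoulder touching the inner face of the low upright; in the rest's frame the shoulder (origin) is then at x -38, y 0, z 69 mm and this butt at x 69, y 0, z 119 mm. Either flat side may be up.
- bowl_a: A bystander: open spun-steel bowl, 68 mm across the rim, 27 mm high. Origin: centre of its underside.
- bowl_b: A bystander: open spun-steel bowl, 68 mm across the rim, 27 mm high. Origin: centre of its underside.
- bowl_c: A bystander: open spun-steel bowl, 68 mm across the rim, 27 mm high. Origin: centre of its underside.
- marver: A bystander: black graphite pad on a dark wooden block, 60 (x) x 95 (y) x 34 mm high. Origin: centre of its underside.
- rod_rest: A bystander: notched pale wooden strip for glass rods, 30 (x) x 110 (y) x 20 mm high. Origin: centre of its underside.
- reamer: A bystander: small reamer with a square wooden handle 22 x 22 x 95 mm and a narrow black blade, 155 mm long in x, lying. Origin: on the bench under it, 67 mm from the handle's butt end.
- tweezers: A bystander: plain steel tweezers, 160 mm long in x, 11 mm high, lying. Origin: on the bench under their middle.

How it is judged (in metres and radians):
On the way, in this order (a step that is already met when the one before it is completed fails the run):
1. the rest stands upright on its base on the bench, still (angle between rest's own z axis and vertical below 0.06 rad and height (world z) of rest between -0.004 and 0.005 m and linear speed of rest below 0.03 m/s and angular speed of rest below 0.3 rad/s), for 0.2 s.
2. the paddle is seated in the rest's middle notches (x of paddle in the frame of rest between -0.044 and -0.029 m and y of paddle in the frame of rest between -0.006 and 0.006 m and z of paddle in the frame of rest between 0.0645 and 0.0755 m and x of paddle_butt in the frame of rest between 0.06 and 0.08 m and y of paddle_butt in the frame of rest between -0.009 and 0.009 m and z of paddle_butt in the frame of rest between 0.112 and 0.1265 m and linear speed of paddle below 0.03 m/s and angular speed of paddle below 0.3 rad/s), for 0.2 s.
At the end, for the whole second after the job is handed in: The rest stands still on its base on the bench (upright within 0.06 rad); the paddle lies still and released in its middle notches: shoulder within 6 mm sideways and in height and at most 8 mm short of the low upright, butt within 9 mm sideways and 7 mm in height of its seated place (all of step 1 and all of step 2); the robot touches nothing.
It fails at once if the rest is let fall or slammed down (turning faster than 8 rad/s) (angular speed of rest above 8 rad/s).
It fails at once if a bystander is pushed more than 40 mm from its place (distance of any of bowl_a, bowl_b, bowl_c, marver, rod_rest, reamer, tweezers from where it was at the start of the episode above 0.04 m).
It also fails if it takes over 62 s, if anything falls off the work surface, if the arm or the gripper's body presses on something with over 40 N, if the wrist force passes 120 N, or if a joint passes its speed limit or range.

## Robot

A 6-joint arm with a two-finger parallel gripper is mounted at the origin on the work surface. World frame = base frame: x ahead of the robot, y to its left, z up, the work surface at z = 0. Lengths are in m, angles in degrees, forces in N, time in s.
With the tool pointing down it reaches from about 0.4 to 0.825 m from the base axis. Payload 7 kg.
Tool frame: the origin (TCP) lies on the centre line of the jaws, within the pads' length; the fingertips stand 19 mm ahead of it and the grasp point (between the pads) is the TCP (r.tips_ahead is the distance from the TCP to the fingertips, in m); z points along the fingers, y is the line along which they close (so a half turn about z gives the same grasp; the last joint's range is limited). The gripper opens to 88 mm and grips with 3 to 60 N. Pads are 19 mm wide; open, the fingers measure 130 mm over their backs; the gripper's body (78 mm by 193 mm) begins 47 mm behind the grasp point.
Start: joints at [80.564, 20.546, 0.682, 0, -70.136, -16.507], TCP at [0.295, 0.607, 0.246] pointing down, gripper open.
Joint ranges: [-176.03, 176.03], [-82.01, 121.73], [-58.28, 71.71], [-173.87, 95.51], [-174.79, -0.11], [-173.66, 173.66]. Speed limits (degrees/s): [136.94, 136.94, 172.46, 180, 180, 180].

## Interface

Orientations are given as [roll, pitch, yaw] about the fixed x, y, z axes, in that order (R = Rz(yaw) Ry(pitch) Rx(roll)).
In Python, from plant import r, viewer, close_job gives the robot as it stands. The module is installed in compiled form; this text tells all that it offers.
- The arm moves only by the tool arm_command, never from a script. Its arguments are lists of equal length, an entry for each row: "travel": the shift along the world's x, y, z scaled (see below), a list of three; "delta_rot": the turn, a rotation vector about the world's x, y, z scaled (see below), a list of three. In form: {"travel": [[dx, dy, dz], ...], "delta_rot": [[rx, ry, rz], ...]}. A call has 1 to 20 rows; each row is the pose to reach, as a shift and turn from the pose commanded when the call began; what a row does not reach only later rows make up. The controller multiplies each number of a shift by 0.5 m and each number of a turn by 90 degrees. A row lasts 1/8 s, in which the tool goes at most 62.5 mm and 10.7 degrees, less where a joint would pass 70% of its speed; a pose out of reach is approached as far as the arm can. A call with a number of a shift or a turn outside -1 to 1 is refused whole. A call with a gripper value outside its range is refused whole. "grip" is the opening, from 0 (shut) to 1 (fully open), set as the call begins (left out, the last holds). The fingers move at their own pace and stop on an object; "newtons" is the grip in N (left out, the last holds). Time passes only in rows, so rows that repeat a pose let the fingers close. It gives the time, the measured TCP pose, the force, the opening and the grip force at its end, in the units of the state.
- r.get_state(): the state, without advancing time (a new reading comes with each control period).
- viewer.capture(name): name is "scene" or "top"; returns a dict with "img" (384x512x3 uint8, red, green, blue), "camera_matrix" (3x3 intrinsics, pixels), "R" (3x3) and "t" (3): a world point X has camera coordinates R X + t. Camera axes: x right, y down, z forward; pixel columns grow to the right and rows downward; lengths in m; the calibration is good to about 2 mm. A picture is of the moment at which its call begins. There is no depth.
- close_job(): hands the job in; it is judged then, once.
The state is a dict: "time_s": time; "joints": joint angles; "qd": joint speeds; "joint_torque": joint torques, N m; "tcp_pos": TCP position; "eef_rot": TCP orientation; "contact_force": force on the tool from outside, world axes, zero at the start; "moment": the same for the moment, N m; "gripper_width": finger opening in m; "gripper_force": force on a finger pad.
Only numpy, scipy, OpenCV 4.12 (cv2) and the standard library are available. Lean on these libraries where they do the work, as an engineer would, in place of code of your own. Each camera call takes 0.05 s, during which the arm holds its last target. There are 200 camera calls.

## Working session

There is one attempt and no reset: what is moved stays moved. The work goes in short steps, Python scripts to look and compute and a tool call to move; the robot and the scene stay as the last step left them, time stands still between calls to the robot, and variables do not carry over. Pictures are saved under pics/ and viewed, at most 10 in all, crops included, and the job is handed in when it is done.

Besides the shell and the picture viewer there is one more tool, called after "Request:" by a JSON object that holds its "op" and its "data", one argument or row to a line. arm_command: Moves the arm, as the interface text tells. Shifts and turns lie within -1 to 1; 1 stands for 0.5 m of shift or 90 degrees of turn. Its arguments: {"type":"object","properties":{"travel":{"type":"array"},"delta_rot":{"type":"array"},"grip":{"type":"number"},"newtons":{"type":"number"}},"required":["travel","delta_rot"]}

```bash
mkdir -p pics
python3 - <<'E'
from plant import r, viewer
import cv2,pickle
d={}
for n in("scene","top"):
    c=viewer.capture(n);d[n]=c
    cv2.imwrite(f"pics/{n}0.png",cv2.resize(c["img"][:,:,::-1],(800,600),interpolation=cv2.INTER_CUBIC))
    print(n,c["camera_matrix"].round(1).tolist(),c["R"].round(3).tolist(),c["t"].round(3).tolist())
pickle.dump(d,open("c0.pkl","wb"))
print(r.get_state())
E
```

```text
scene [[358.8, 0.0, 250.8], [0.0, 358.8, 189.5], [0.0, 0.0, 1.0]] [[0.135, 0.991, -0.019], [0.775, -0.117, -0.621], [-0.617, 0.069, -0.784]] [-0.08, -0.435, 1.717]
top [[346.7, 0.0, 254.8], [0.0, 346.7, 187.5], [0.0, 0.0, 1.0]] [[-0.003, -1.0, -0.03], [-0.982, 0.009, -0.191], [0.191, 0.029, -0.981]] [0.012, 0.605, 0.944]
{'time_s': 0.1, 'joints': array([ 8.05632526e+01,  2.05875871e+01,  6.39329191e-01, -1.74400996e-02,
       -7.01355755e+01, -1.65055219e+01]), 'qd': array([-0.01051074, -0.13081054,  0.11923767, -0.02570894, -0.07648105,
        0.02420866]), 'joint_torque': array([-2.13474130e-03, -5.84162092e+01,  2.93751240e+01,  7.01535031e+00,
        1.01768947e-02, -5.56643772e-05]), 'tcp_pos': array([0.29514905, 0.60660196, 0.24471672]), 'eef_rot': array([ 1.79914963e+02, -8.09977206e-03, -2.59482014e+01]), 'contact_force': array([ 0.53104083, -0.9343461 ,  0.83741611]), 'moment': array([0.01024714, 0.00187908, 0.03434572]), 'gripper_force': 0.0, 'gripper_width': 0.08773334868612483}
```

View pics/top0.png

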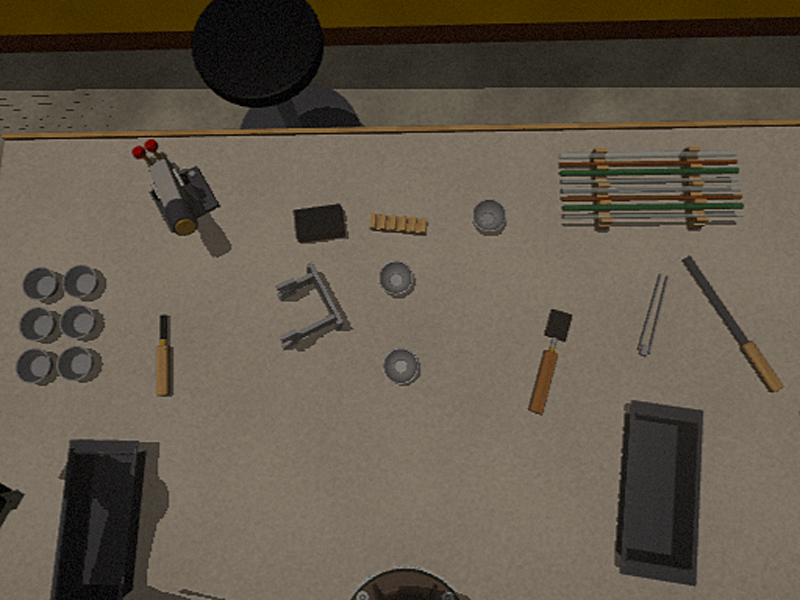

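View pics/scene0.png

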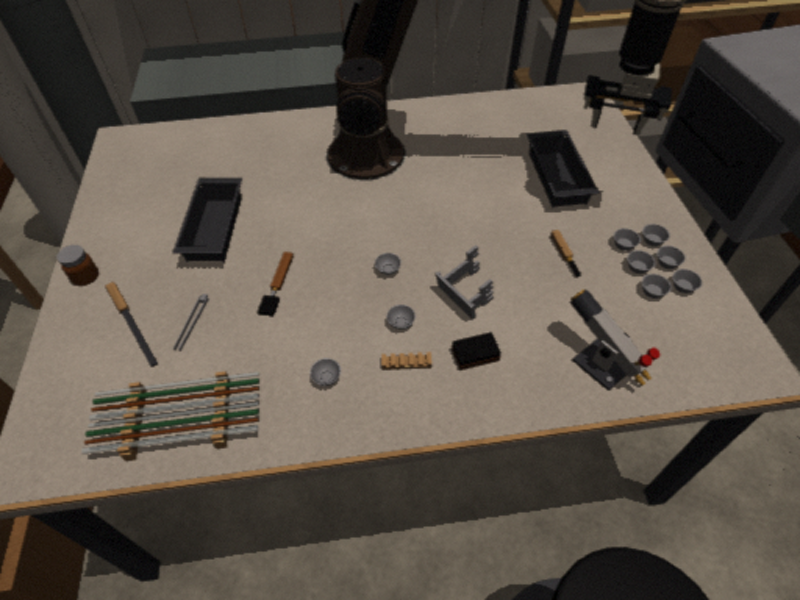

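The top view shows the rest at about (312,310), with its base plate running from (312,268) to (345,322) and its cross bars pointing left. The paddle runs from its butt at (537,412) to its blade at (559,322). The bowls are at (397,279), (401,366) and (489,217), the marver at (320,223), and the rod rest at (398,224). The scene view shows the same layout. I'll crop for corners next.

Run:
```python
import cv2,pickle,numpy as np
d=pickle.load(open("c0.pkl","rb"))
a=d["top"]["img"][160:230,165:235];b=d["scene"]["img"][150:210,270:330]
A=cv2.resize(a,(400,400),interpolation=cv2.INTER_CUBIC);B=cv2.resize(b,(400,400),interpolation=cv2.INTER_CUBIC)
im=np.hstack([A,B])[:,:,::-1]
cv2.imwrite("pics/crop0.png",np.clip(im*1.5,0,255).astype(np.uint8))
open("h.py","w").write('''
import numpy as np,cv2
def ray(c,u,v,z):
    d=c["R"].T@np.linalg.inv(c["camera_matrix"])@[u,v,1.]; o=-c["R"].T@c["t"]
    return o+d*(z-o[2])/d[2]
def proj(c,X):
    p=c["camera_matrix"]@(c["R"]@np.asarray(X)+c["t"]); return p[:2]/p[2]
def axis(c,z):
    """paddle: handle mask -> minAreaRect"""
''')
from h import *
c=d["top"]
hsv=cv2.cvtColor(c["img"],cv2.COLOR_RGB2HSV)
m=cv2.inRange(hsv,(3,110,60),(16,255,255));m[:190]=0;m[275:]=0;m[:,:330]=0;m[:,:][:,380:]=0
ys,xs=np.nonzero(m);print(len(xs),cv2.minAreaRect(np.c_[xs,ys].astype(np.float32)))
P=np.array([ray(c,u,v,.016)[:2] for u,v in zip(xs,ys)])
R=cv2.minAreaRect((P*1000).astype(np.float32));print("handle mm",R)
g=cv2.inRange(hsv,(0,0,0),(180,255,60));g[:190]=0;g[235:]=0;g[:,:340]=0;g[:,375:]=0
ys,xs=np.nonzero(g);P=np.array([ray(c,u,v,.014)[:2] for u,v in zip(xs,ys)])
print("blade",len(xs),cv2.minAreaRect((P*1000).astype(np.float32)))
for n,u,v in(("bA",397,279),("bB",401,366),("bC",489,217),("marv",320,223),("rod",398,224),("reamer",163,370)):print(n,ray(c,u*.64,v*.64,.01).round(3))
```

```text
352 ((347.62347412109375, 243.8986358642578), (8.950515747070312, 40.184478759765625), 15.068489074707031)
handle mm ((444.72332763671875, -259.188720703125), (25.261507034301758, 116.10443878173828), 72.12397766113281)
blade 249 ((525.1566772460938, -284.94427490234375), (40.149776458740234, 105.85520935058594), 72.8064956665039)
bA [0.642 0.012 0.01 ]
bB [0.474 0.005 0.01 ]
bC [ 0.766 -0.171  0.01 ]
marv [0.758 0.166 0.01 ]
rod [0.754 0.01  0.01 ]
reamer [0.468 0.46  0.01 ]
```

View pics/crop0.png

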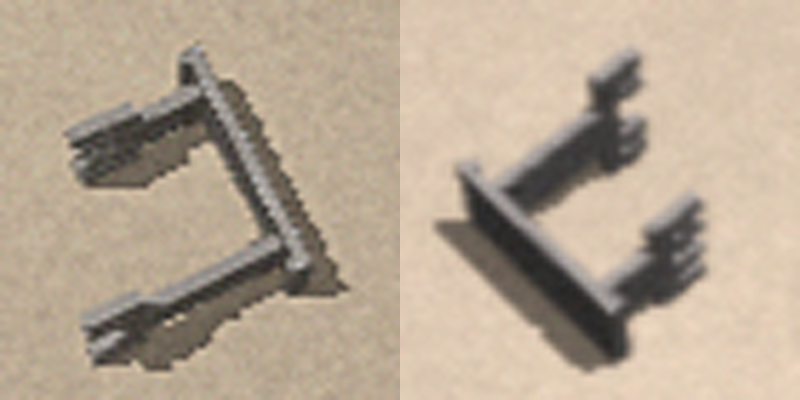

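The crop shows the base's upper edge running from (195,52) to (302,262). The tall cross bar lies at lower left, with its upper edge at (85,320)–(140,293). The low cross bar is at upper left, (70,130)–(130,105).

Run:
```python
import pickle
from h import *
d=pickle.load(open("c0.pkl","rb"));t,s=d["top"],d["scene"]
T=lambda x,y,z:ray(t,165+(x+.5)/5.714-.5,160+(y+.5)/5.714-.5,z)
S=lambda x,y,z:ray(s,270+(x-400+.5)/6.667-.5,150+(y+.5)/6.667-.5,z)
for n,f,e in(("top",T,((195,52),(302,262))),("scene",S,((466,166),(624,300)))):
    a,b=f(*e[0],.0594),f(*e[1],.0594);print(n,a,b,"len",np.linalg.norm(a-b),"mid",(a+b)/2,"yaw x",np.degrees(np.arctan2(*(b-a)[1::-1])))
a=T(302,262,.0594)
# predict with a pose model as check
def pts(o,yaw,P):
    c,s_=np.cos(yaw),np.sin(yaw);A=np.radians(78);Rx=np.array([[1,0,0],[0,np.cos(A),-np.sin(A)],[0,np.sin(A),np.cos(A)]])
    return (np.array([[c,-s_,0],[s_,c,0],[0,0,1]])@Rx@np.array(P).T).T/1000+o
m=(T(195,52,.0594)+a)/2;yaw=np.arctan2(*(a-T(195,52,.0594))[1::-1])
o=np.array([m[0],m[1],.0293])-np.array([-np.sin(yaw),np.cos(yaw),0])*.0023
print("o",o,np.degrees(yaw))
names=["base+","base-","tallbar tip y48","tallbar bottom y48","tall tip y-48","low tip y40","low tip y-40","tall stem base y20"]
for n,X in zip(names,pts(o,yaw,[(65,30,4),(-65,30,4),(45,48,116),(45,48,85),(45,-48,116),(-45,40,80),(-45,-40,80),(45,20,8)])):
    u=proj(t,X);v=proj(s,X);print(n,X.round(3),((u-[165,160]+.5)*5.714-.5).round(),((v-[270,150]+.5)*6.667-.5+[400,0]).round())
```

```text
top [0.66233297 0.17275221 0.0594    ] [0.55318783 0.11572486 0.0594    ] len 0.12314535301896637 mid [0.6077604  0.14423853 0.0594    ] yaw x -152.4133377898202
scene [0.55374008 0.1146144  0.0594    ] [0.6592293  0.18042478 0.0594    ] len 0.1243341503231746 mid [0.60648469 0.14751959 0.0594    ] yaw x 31.95833821436627
o [0.60669529 0.14627705 0.0293    ] -152.4133377898202
base+ [0.55  0.114 0.059] [305. 268.] [464. 161.]
base- [0.665 0.174 0.059] [192.  46.] [615. 310.]
tallbar tip y48 [0.519 0.217 0.1  ] [ 79. 322.] [639.  50.]
tallbar bottom y48 [0.533 0.19  0.094] [138. 295.] [596.  82.]
tall tip y-48 [0.51  0.235 0.006] [ 88. 360.] [649. 145.]
low tip y40 [0.614 0.229 0.085] [ 70. 135.] [698. 195.]
low tip y-40 [0.606 0.244 0.007] [ 78. 179.] [704. 270.]
tall stem base y20 [0.565 0.129 0.051] [279. 241.] [494. 189.]
```

```bash
cat >> h.py <<'E'
    pass
from scipy.spatial.transform import Rotation as Ro
def tool(z,y):
    z=np.array(z,float);z/=np.linalg.norm(z);y=np.array(y,float);y-=z*(y@z);y/=np.linalg.norm(y)
    return Ro.from_matrix(np.c_[np.cross(y,z),y,z])
def go(st,pos,R):
    cur=Ro.from_euler("xyz",st["eef_rot"],degrees=True)
    print("travel",((np.array(pos)-st["tcp_pos"])/.5).round(4),"rot",((R*cur.inv()).as_rotvec(degrees=True)/90).round(4))
yaw=np.radians(-152.4);xd=np.array([np.cos(yaw),np.sin(yaw),0]);yd=np.array([-np.sin(yaw),np.cos(yaw),0]);Z=np.array([0,0,1.])
E
python3 - <<'E'
from h import *
from plant import r
st=r.get_state()
t=np.radians(15);tz=yd*np.sin(t)-Z*np.cos(t);R=tool(tz,xd)
g=np.array([.6067,.1463,.064])+.045*xd-.0765*yd
print(g,g-.1*tz)
go(st,g-.1*tz,R);go(st,g,R)
E
```

```text
[0.53137869 0.19324625 0.064     ] [0.51938771 0.21618289 0.16059258]
travel [ 0.4485 -0.7808 -0.1682] rot [-0.1174 -0.1222 -0.4026]
travel [ 0.4725 -0.8267 -0.3614] rot [-0.1174 -0.1222 -0.4026]
```

Request:
{"op": "arm_command", "data": {
  "travel": [
    [0.4485,-0.7808,-0.1682],
    [0.4485,-0.7808,-0.1682],
    [0.4485,-0.7808,-0.1682],
    [0.4485,-0.7808,-0.1682],
    [0.4485,-0.7808,-0.1682],
    [0.4485,-0.7808,-0.1682],
    [0.4485,-0.7808,-0.1682],
    [0.4485,-0.7808,-0.1682],
    [0.4485,-0.7808,-0.1682],
    [0.4485,-0.7808,-0.1682],
    [0.4485,-0.7808,-0.1682],
    [0.4485,-0.7808,-0.1682]
  ],
  "delta_rot": [
    [-0.1174,-0.1222,-0.4026],
    [-0.1174,-0.1222,-0.4026],
    [-0.1174,-0.1222,-0.4026],
    [-0.1174,-0.1222,-0.4026],
    [-0.1174,-0.1222,-0.4026],
    [-0.1174,-0.1222,-0.4026],
    [-0.1174,-0.1222,-0.4026],
    [-0.1174,-0.1222,-0.4026],
    [-0.1174,-0.1222,-0.4026],
    [-0.1174,-0.1222,-0.4026],
    [-0.1174,-0.1222,-0.4026],
    [-0.1174,-0.1222,-0.4026]
  ],
  "grip": 1
}}

```text
time_s: 1.6
tcp_pos: [0.5193, 0.2176, 0.1616]
eef_rot: [-179.9, -15.0, -62.3]
contact_force: [0.1, -1.1, -0.9]
gripper_width: 0.0877
gripper_force: 0.0
```

Run:
```python
from h import *
from plant import r,viewer
st=r.get_state()
t=np.radians(15);tz=yd*np.sin(t)-Z*np.cos(t);R=tool(tz,xd)
g=np.array([.6067,.1463,.064])+.045*xd-.0765*yd
print(st["tcp_pos"],st["joints"].round(1));go(st,g,R)
s=viewer.capture("scene")["img"][110:230,240:340]
cv2.imwrite("pics/pre.png",np.clip(cv2.resize(s,(500,600),interpolation=cv2.INTER_CUBIC)[:,:,::-1]*1.3,0,255))
```

```text
[0.51933155 0.21755028 0.16160172] [ 51.2  14.6 -27.9  16.9 -54.7 -34.3]
travel [ 0.0241 -0.0486 -0.1952] rot [-0.0006  0.0009 -0.0011][ WARN:0@0.953] global loadsave.cpp:1063 imwrite_ Unsupported depth image for selected encoder is fallbacked to CV_8U.
```

View pics/pre.png

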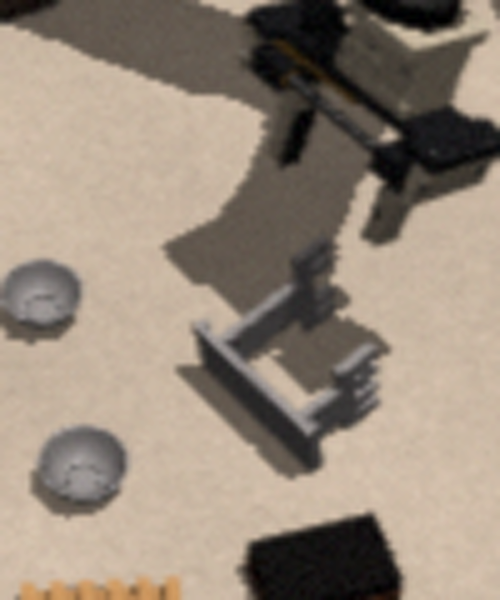

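The gripper hangs above the tall upright with its fingers straddling the bar at (315,260). I'll go down and close.

Request:
{"op": "arm_command", "data": {
  "travel": [
    [0.006,-0.012,-0.05],
    [0.012,-0.024,-0.1],
    [0.018,-0.036,-0.15],
    [0.024,-0.048,-0.195],
    [0.024,-0.048,-0.195],
    [0.024,-0.048,-0.195]
  ],
  "delta_rot": [
    [0,0,0],
    [0,0,0],
    [0,0,0],
    [0,0,0],
    [0,0,0],
    [0,0,0]
  ]
}}

```text
time_s: 2.4
tcp_pos: [0.5319, 0.1933, 0.0647]
eef_rot: [-179.9, -15.0, -62.4]
contact_force: [-0.0, 0.3, -0.0]
gripper_width: 0.0877
gripper_force: 0.0
```

Request:
{"op": "arm_command", "data": {
  "travel": [
    [0,0,0],
    [0,0,0],
    [0,0,0],
    [0,0,0],
    [0,0,0],
    [0,0,0],
    [0,0,0],
    [0,0,0]
  ],
  "delta_rot": [
    [0,0,0],
    [0,0,0],
    [0,0,0],
    [0,0,0],
    [0,0,0],
    [0,0,0],
    [0,0,0],
    [0,0,0]
  ],
  "grip": 0,
  "newtons": 55
}}

```text
time_s: 3.4
tcp_pos: [0.5316, 0.1925, 0.0639]
eef_rot: [-179.9, -15.0, -62.4]
contact_force: [-0.5, 0.3, -0.0]
gripper_width: 0.013
gripper_force: 0.0
```

Request:
{"op": "arm_command", "data": {
  "travel": [
    [0,0,0],
    [0,0,0],
    [0,0,0]
  ],
  "delta_rot": [
    [0,0,0],
    [0,0,0],
    [0,0,0]
  ]
}}

```text
time_s: 3.78
tcp_pos: [0.5316, 0.1927, 0.064]
eef_rot: [-179.9, -15.0, -62.4]
contact_force: [-0.2, 2.1, -0.2]
gripper_width: 0.0076
gripper_force: 55.0
```

Request:
{"op": "arm_command", "data": {
  "travel": [
    [0,0,0.04],
    [0,0,0.1],
    [0,0,0.16],
    [0,0,0.22],
    [0,0,0.24],
    [0,0,0.24],
    [0,0,0.24],
    [0,0,0.24],
    [0,0,0.24],
    [0,0,0.24],
    [0,0,0.24]
  ],
  "delta_rot": [
    [0,0,0],
    [0,0,0],
    [0,0,0],
    [0,0,0],
    [0.06,0.031,0],
    [0.13,0.068,0],
    [0.2,0.104,0],
    [0.27,0.141,0],
    [0.34,0.178,0],
    [0.39,0.204,0],
    [0.39,0.204,0]
  ]
}}

```text
time_s: 5.15
tcp_pos: [0.5317, 0.1908, 0.1824]
eef_rot: [179.9, 24.7, -62.7]
contact_force: [-0.4, -0.4, -3.4]
gripper_width: 0.0079
gripper_force: 55.0
```

Run:
```python
from plant import r
s=r.get_state();print(s["joints"].round(1),s["gripper_width"],s["moment"].round(2))
```

```text
[ 22.1  18.1  -5.3 -26.  -71.   14.8] 0.007912112984056672 [-1.93 -0.79  0.04]
```

Request:
{"op": "arm_command", "data": {
  "travel": [
    [0,0,0],
    [0,0,0],
    [0,0,0],
    [0,0,0],
    [0,0,0],
    [0,0,0],
    [0,0,0],
    [0,0,0]
  ],
  "delta_rot": [
    [0.06,0.031,0],
    [0.13,0.068,0],
    [0.2,0.104,0],
    [0.27,0.141,0],
    [0.34,0.177,0],
    [0.378,0.197,0],
    [0.378,0.197,0],
    [0.378,0.197,0]
  ]
}}

```text
time_s: 6.15
tcp_pos: [0.5314, 0.1929, 0.1839]
eef_rot: [-179.9, 62.8, -62.3]
contact_force: [-0.4, -0.4, -3.6]
gripper_width: 0.0078
gripper_force: 55.0
```

Run:
```python
from h import *
from plant import r,viewer
s=r.get_state();print(s["joints"].round(1),s["tcp_pos"],s["eef_rot"],s["contact_force"].round(1))
a=viewer.capture("scene");import pickle;pickle.dump(a,open("c1.pkl","wb"))
b=viewer.capture("top")
A=cv2.resize(a["img"][90:220,220:350],(400,400),interpolation=cv2.INTER_CUBIC);B=cv2.resize(b["img"][130:260,150:280],(400,400),interpolation=cv2.INTER_CUBIC)
cv2.imwrite("pics/up.png",np.clip(np.hstack([A,B])[:,:,::-1]*1.3,0,255).astype(np.uint8))
```

```text
[  1.9  33.8   6.5 -54.  -97.6  36.1] [0.53139393 0.19293386 0.1839412 ] [-179.87958407   62.7996434   -62.31616797] [-0.4 -0.4 -3.6]
```

View pics/up.png

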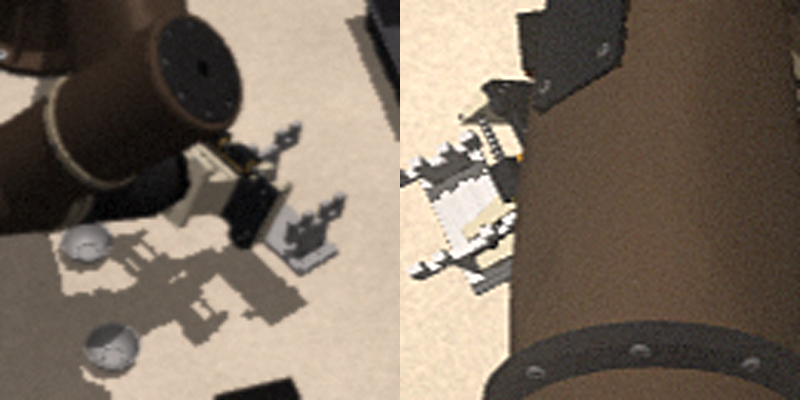

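The rest is upright in the air, with its base at about (300,250) in the left panel, and the forearm is well clear of the bowls. Lowering now.

Request:
{"op": "arm_command", "data": {
  "travel": [
    [0,0,-0.03],
    [0,0,-0.07],
    [0,0,-0.11],
    [0,0,-0.15],
    [0,0,-0.18],
    [0,0,-0.188],
    [0,0,-0.188],
    [0,0,-0.188]
  ],
  "delta_rot": [
    [0,0,0],
    [0,0,0],
    [0,0,0],
    [0,0,0],
    [0,0,0],
    [0,0,0],
    [0,0,0],
    [0,0,0]
  ]
}}

```text
time_s: 7.25
tcp_pos: [0.532, 0.1925, 0.0907]
eef_rot: [-179.7, 62.9, -62.2]
contact_force: [-0.1, -0.7, -4.0]
gripper_width: 0.008
gripper_force: 55.0
```

Request:
{"op": "arm_command", "data": {
  "travel": [
    [0,0,-0.002],
    [0,0,-0.004],
    [0,0,-0.006],
    [0,0,-0.008],
    [0,0,-0.008]
  ],
  "delta_rot": [
    [0,0,0],
    [0,0,0],
    [0,0,0],
    [0,0,0],
    [0,0,0]
  ]
}}

```text
time_s: 7.88
tcp_pos: [0.5315, 0.1926, 0.0858]
eef_rot: [-179.9, 63.0, -62.4]
contact_force: [0.4, 0.4, -3.0]
gripper_width: 0.0076
gripper_force: 55.0
```

Request:
{"op": "arm_command", "data": {
  "travel": [
    [0,0,-0.002],
    [0,0,-0.004],
    [0,0,-0.004],
    [0,0,-0.004]
  ],
  "delta_rot": [
    [0,0,0],
    [0,0,0],
    [0,0,0],
    [0,0,0]
  ]
}}

```text
time_s: 8.38
tcp_pos: [0.5316, 0.1925, 0.0839]
eef_rot: [-179.8, 63.0, -62.3]
contact_force: [0.0, 0.7, -4.3]
gripper_width: 0.0077
gripper_force: 55.0
```

Request:
{"op": "arm_command", "data": {
  "travel": [
    [0,0,-0.002],
    [0,0,-0.004],
    [0,0,-0.004],
    [0,0,-0.004]
  ],
  "delta_rot": [
    [0,0,0],
    [0,0,0],
    [0,0,0],
    [0,0,0]
  ]
}}

```text
time_s: 8.88
tcp_pos: [0.5317, 0.1925, 0.0828]
eef_rot: [-179.7, 63.0, -62.2]
contact_force: [2.3, -2.5, 5.1]
gripper_width: 0.008
gripper_force: 55.0
```

Request:
{"op": "arm_command", "data": {
  "travel": [
    [0,0,-0.001],
    [0,0,-0.001],
    [0,0,-0.001]
  ],
  "delta_rot": [
    [0,0,0],
    [0,0,0],
    [0,0,0]
  ],
  "newtons": 4
}}

```text
time_s: 9.25
tcp_pos: [0.5316, 0.1926, 0.0823]
eef_rot: [-179.7, 63.0, -62.2]
contact_force: [0.7, -1.9, 5.4]
gripper_width: 0.0077
gripper_force: 4.0
```

Request:
{"op": "arm_command", "data": {
  "travel": [
    [0,0,0],
    [0,0,0],
    [0,0,0],
    [0,0,0],
    [0,0,0]
  ],
  "delta_rot": [
    [0,0,0],
    [0,0,0],
    [0,0,0],
    [0,0,0],
    [0,0,0]
  ],
  "grip": 0.6
}}

```text
time_s: 9.88
tcp_pos: [0.5316, 0.1926, 0.0814]
eef_rot: [-179.8, 63.0, -62.3]
contact_force: [-0.2, -0.6, 0.5]
gripper_width: 0.0504
gripper_force: 0.0
```

Request:
{"op": "arm_command", "data": {
  "travel": [
    [0.015,-0.03,0.017],
    [0.04,-0.076,0.044],
    [0.07,-0.133,0.076],
    [0.091,-0.174,0.1],
    [0.1,-0.19,0.2],
    [0.1,-0.19,0.3],
    [0.1,-0.19,0.36],
    [0.1,-0.19,0.36]
  ],
  "delta_rot": [
    [0,0,0],
    [0,0,0],
    [0,0,0],
    [0,0,0],
    [0,0,0],
    [0,0,0],
    [0,0,0],
    [0,0,0]
  ]
}}

```text
time_s: 10.88
tcp_pos: [0.5826, 0.0961, 0.265]
eef_rot: [-179.2, 62.7, -61.8]
contact_force: [-0.3, 0.8, 0.2]
gripper_width: 0.0525
gripper_force: 0.0
```

Run:
```python
from h import *
from plant import r
st=r.get_state();print(st["joints"].round(1),st["tcp_pos"])
a=np.radians(162.2);p=np.array([np.cos(a),np.sin(a),0]);q=np.array([np.sin(a),-np.cos(a),0])*1  # yaw -107.8+180
q=np.array([np.cos(np.radians(-107.8)),np.sin(np.radians(-107.8)),0])
o=np.array([.5008,-.2773,.0]);g=o+.035*p
go(st,g+[0,0,.15],tool(-Z,q));go(st,g+[0,0,.0215],tool(-Z,q))
```

```text
[  -5.5   33.9   18.8  -52.7 -110.2   30.6] [0.58258071 0.09611898 0.26502327]
travel [-0.2302 -0.7254 -0.23  ] rot [-0.463  -0.5425  0.4429]
travel [-0.2302 -0.7254 -0.487 ] rot [-0.463  -0.5425  0.4429]
```

Request:
{"op": "arm_command", "data": {
  "travel": [
    [-0.05,-0.1,0],
    [-0.1,-0.2,0],
    [-0.15,-0.3,0],
    [-0.2,-0.4,0],
    [-0.23,-0.5,0],
    [-0.23,-0.6,-0.05],
    [-0.2302,-0.7254,-0.23],
    [-0.2302,-0.7254,-0.23],
    [-0.2302,-0.7254,-0.23],
    [-0.2302,-0.7254,-0.23],
    [-0.2302,-0.7254,-0.23],
    [-0.2302,-0.7254,-0.23],
    [-0.2302,-0.7254,-0.23]
  ],
  "delta_rot": [
    [-0.463,-0.5425,0.4429],
    [-0.463,-0.5425,0.4429],
    [-0.463,-0.5425,0.4429],
    [-0.463,-0.5425,0.4429],
    [-0.463,-0.5425,0.4429],
    [-0.463,-0.5425,0.4429],
    [-0.463,-0.5425,0.4429],
    [-0.463,-0.5425,0.4429],
    [-0.463,-0.5425,0.4429],
    [-0.463,-0.5425,0.4429],
    [-0.463,-0.5425,0.4429],
    [-0.463,-0.5425,0.4429],
    [-0.463,-0.5425,0.4429]
  ],
  "grip": 0.9
}}

```text
time_s: 12.5
tcp_pos: [0.4669, -0.2649, 0.147]
eef_rot: [179.8, 0.2, -18.0]
contact_force: [0.8, -0.5, 0.3]
gripper_width: 0.0789
gripper_force: 0.0
```

Run:
```python
from h import *
import pickle
from plant import r,viewer
st=r.get_state();print(st["joints"].round(1),st["tcp_pos"],st["eef_rot"])
a=np.radians(162.2);p=np.array([np.cos(a),np.sin(a),0])
q=np.array([np.cos(np.radians(-107.8)),np.sin(np.radians(-107.8)),0])
o=np.array([.5008,-.2773,.0]);g=o+.035*p
go(st,g+[0,0,.0215],tool(-Z,q))
t=viewer.capture("top");s=viewer.capture("scene");pickle.dump((t,s),open("c2.pkl","wb"))
B=cv2.resize(t["img"][160:230,165:235],(400,400),interpolation=cv2.INTER_CUBIC);A=cv2.resize(s["img"][140:200,270:330],(400,400),interpolation=cv2.INTER_CUBIC)
cv2.imwrite("pics/stand.png",np.clip(np.hstack([B,A])[:,:,::-1]*1.3,0,255).astype(np.uint8))
```

```text
[ -8.5  12.7 -24.4   0.2 -53.1  80.4] [ 0.46690006 -0.26494179  0.14701625] [179.83627724   0.19892283 -18.03570338]
travel [ 0.0012 -0.0033 -0.251 ] rot [ 0.0011 -0.0027  0.0026]
```

View pics/stand.png

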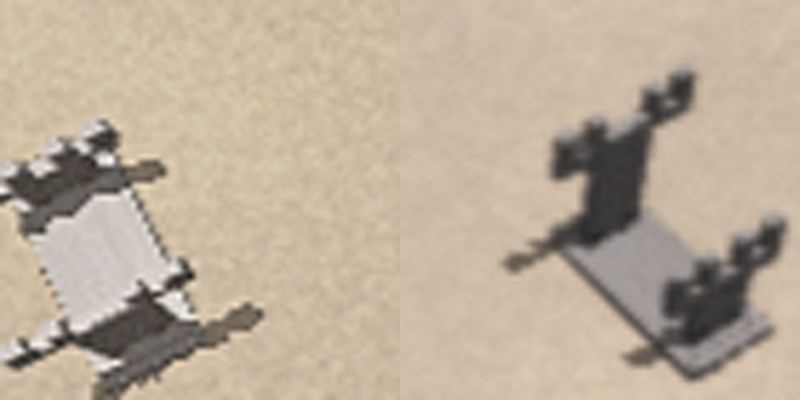

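The rest stands upright. In the right panel, its base corners are at (692,378), (770,325) and (562,250). Next I'll grasp the paddle.

Request:
{"op": "arm_command", "data": {
  "travel": [
    [0.001,-0.003,-0.08],
    [0.001,-0.003,-0.16],
    [0.001,-0.003,-0.22],
    [0.001,-0.003,-0.24],
    [0.001,-0.003,-0.249],
    [0.001,-0.003,-0.249]
  ],
  "delta_rot": [
    [0,0,0],
    [0,0,0],
    [0,0,0],
    [0,0,0],
    [0,0,0],
    [0,0,0]
  ]
}}

```text
time_s: 13.35
tcp_pos: [0.4676, -0.2668, 0.0227]
eef_rot: [179.8, 0.2, -18.1]
contact_force: [-0.4, -0.3, -0.7]
gripper_width: 0.0786
gripper_force: 0.0
```

Request:
{"op": "arm_command", "data": {
  "travel": [
    [0,0,0],
    [0,0,0],
    [0,0,0],
    [0,0,0],
    [0,0,0],
    [0,0,0],
    [0,0,0],
    [0,0,0],
    [0,0,0]
  ],
  "delta_rot": [
    [0,0,0],
    [0,0,0],
    [0,0,0],
    [0,0,0],
    [0,0,0],
    [0,0,0],
    [0,0,0],
    [0,0,0],
    [0,0,0]
  ],
  "grip": 0,
  "newtons": 30
}}

```text
time_s: 14.48
tcp_pos: [0.4669, -0.2667, 0.0219]
eef_rot: [179.8, 0.3, -18.1]
contact_force: [0.1, -1.0, 0.1]
gripper_width: 0.0257
gripper_force: 30.0
```

Run:
```python
from h import *
import pickle
t,s=pickle.load(open("c2.pkl","rb"))
o=np.array([.5632,.2293,0])
W=lambda x,y,z:o+(x*xd+y*yd+z*Z)/1000
for n,P in dict(b1=(65,30,8),b2=(-65,30,0),b3=(-65,-30,8),tt1=(45,48,116),tt2=(45,-48,116),lt1=(-45,40,80),lt2=(-45,-40,80),tn=(45,16,97.5)).items():
    X=W(*P);u=proj(t,X);v=proj(s,X)
    print(n,u.round(1),((u-[165,160]+.5)*5.714-.5).round(),((v-[270,140]+.5)*6.667-.5+[400,0]).round())
B=cv2.resize(t["img"][155:235,135:215],(600,600),interpolation=cv2.INTER_CUBIC)
cv2.imwrite("pics/stand2.png",np.clip(B[:,:,::-1]*1.2,0,255).astype(np.uint8))
```

```text
b1 [200.7 219.1] [206. 340.] [549. 235.]
b2 [182.8 182.3] [104. 130.] [696. 386.]
b3 [164.5 190.8] [ -0. 178.] [777. 328.]
tt1 [196.1 205.4] [180. 262.] [561. 143.]
tt2 [164.1 222.1] [ -3. 357.] [694.  68.]
lt1 [182.3 180.9] [101. 122.] [674. 281.]
lt2 [157.1 193.9] [-43. 196.] [785. 215.]
tn [187.  211.8] [128. 298.] [603. 140.]
```

View pics/stand2.png

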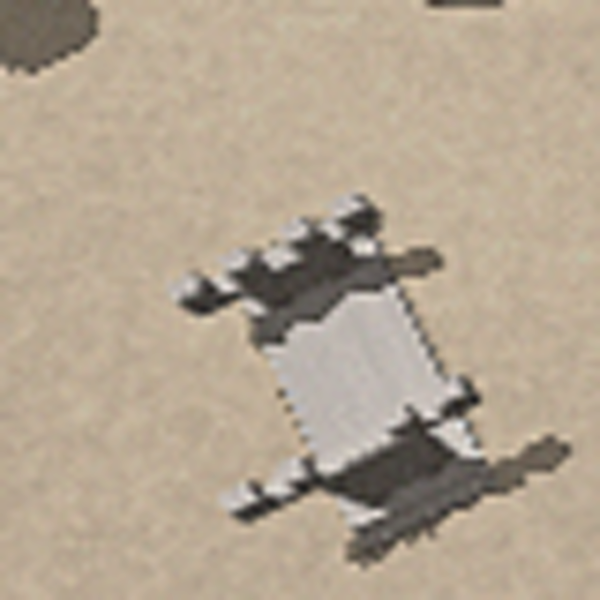

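The standing rest's tooth tops are at about (350,210), (295,235), (240,260) and (190,290) on the low row, and at (460,385) and (240,500) on the tall row. These match the prediction to within 1–2 mm. I'll refine with tooth centroids.

Run:
```python
from h import *
import pickle
t,s=pickle.load(open("c2.pkl","rb"))
g=cv2.cvtColor(t["img"],cv2.COLOR_RGB2GRAY)[155:235,135:215];g=cv2.resize(g,(640,640),interpolation=cv2.INTER_CUBIC)
m=(g>150).astype(np.uint8)
n,l,S,C=cv2.connectedComponentsWithStats(m)
print(t["img"][190,180],t["img"][160,200])
for i in range(1,n):
    if 60<S[i,4]<3000:
        u=(C[i]+.5)/8-.5+[135,155]
        P=[ray(t,*u,z)[:2].round(4) for z in(.08,.116)];print(S[i],C[i].round(),*P)
o=np.array([.5632,.2293,0])
print("pred low teeth ends mid",o-.045*xd,"tall",o+.045*xd)
for e in (35.5,-35.5):print("low tooth ~",e,(o-.045*xd+e/1000*yd).round(4))
for e in (43,-43):print("tall",e,(o+.045*xd+e/1000*yd).round(4))
```

```text
[54 53 50] [155 142 125]
[ 100    0  158   50 2689] [179.  25.] [0.6912 0.2916] [0.6808 0.2799]
[205   0  13   9 109] [211.   4.] [0.6991 0.2803] [0.6884 0.269 ]
[223   0   9  10  71] [227.   4.] [0.6991 0.2743] [0.6884 0.2632]
[274   0  13   7  79] [280.   3.] [0.6993 0.2549] [0.6886 0.2446]
[406   0  24  16 162] [418.   6.] [0.6973 0.2044] [0.6867 0.196 ]
[622   0  10  13 117] [626.   6.] [0.6965 0.1288] [0.6859 0.1232]
[613  14  10   8  65] [618.  17.] [0.6923 0.1318] [0.6819 0.1261]
[405  18  34  20 276] [420.  29.] [0.6889 0.2035] [0.6785 0.1951]
[ 92  39  22  20 190] [103.  48.] [0.6828 0.3187] [0.6727 0.306 ]
[225  39  14  12 115] [232.  43.] [0.6841 0.2716] [0.674  0.2606]
[ 102   49   59   67 1248] [132.  87.] [0.6682 0.3076] [0.6587 0.2953]
[622  49  10   9  76] [626.  53.] [0.6789 0.1283] [0.669  0.1227]
[167  50  55  39 968] [200.  70.] [0.6745 0.283 ] [0.6647 0.2717]
[391  50  10  31 221] [396.  64.] [0.6758 0.2117] [0.666 0.203]
[ 379   50   70   87 1831] [417.  97.] [0.6633 0.2035] [0.6539 0.1952]
[517  50  43  36 562] [543.  68.] [0.6736 0.1584] [0.6639 0.1517]
[   0 
[... 8539 characters left out ...]
 603  27  14 148] [397. 610.] [0.48   0.2042] [0.4775 0.1958]
[163 609  14  16 143] [170. 617.] [0.4779 0.2835] [0.4755 0.2721]
[ 19 610  26  30 373] [ 32. 626.] [0.4749 0.3321] [0.4725 0.3189]
[ 68 614  13  10  90] [ 74. 618.] [0.4777 0.3173] [0.4753 0.3047]
[542 615  25  25 288] [554. 631.] [0.4724 0.1492] [0.4702 0.1428]
[489 626  15  14 133] [495. 634.] [0.4716 0.1699] [0.4694 0.1627]
[138 629  11  11  85] [143. 635.] [0.4718 0.2929] [0.4696 0.2811]
pred low teeth ends mid [0.60307916 0.25014832 0.        ] tall [0.52332084 0.20845168 0.        ]
low tooth ~ 35.5 [0.6195 0.2187 0.    ]
low tooth ~ -35.5 [0.5866 0.2816 0.    ]
tall 43 [0.5432 0.1703 0.    ]
tall -43 [0.5034 0.2466 0.    ]
```

Run:
```python
from h import *
import pickle
t,s=pickle.load(open("c2.pkl","rb"))
I=cv2.resize(t["img"][155:235,135:215],(640,640),interpolation=cv2.INTER_CUBIC)
h=cv2.cvtColor(I,cv2.COLOR_RGB2HSV)
m=((h[...,1]<28)&(h[...,2]>125)).astype(np.uint8)
n,l,S,C=cv2.connectedComponentsWithStats(m)
for i in range(1,n):
    if S[i,4]>150:
        u=(C[i]+.5)/8-.5+[135,155];z=.08 if C[i][1]<350 else .116
        P=ray(t,*u,z)-[.5632,.2293,0];print(S[i],"rest xy mm",(P@xd*1e3).round(1),(P@yd*1e3).round(1))
```

```text
[341 206  46  49 918] rest xy mm -42.7 30.9
[299 233  29  25 462] rest xy mm -45.3 13.0
[375 254  26  18 392] rest xy mm -27.0 33.7
[280 262  37  25 579] rest xy mm -38.7 3.5
[225 265  41  47 827] rest xy mm -43.1 -14.8
[179 293  32  30 551] rest xy mm -45.2 -33.9
[  280   304   214   202 23187] rest xy mm 25.7 15.7
[259 319  24  17 259] rest xy mm -25.7 -13.4
[ 459  447   55   42 1172] rest xy mm 62.6 37.8
[281 488  44  41 984] rest xy mm 46.2 -23.4
[234 517  40  30 699] rest xy mm 44.8 -41.8
[361 530  51  33 779] rest xy mm 70.3 -5.4
```

```bash
cat >> h.py <<'E'
c25,s25=np.cos(np.radians(25)),np.sin(np.radians(25))
pf=xd*c25+Z*s25;nf=-xd*s25+Z*c25
O=np.array([.5632,.2293,0]);SEAT=O-.038*xd+.069*Z
def seat(d,h): return SEAT+(.0355+d)*pf+.0139*nf+h*Z
RF=tool(-nf,yd)
E
python3 - <<'E'
from h import *
from plant import r
st=r.get_state();print(st["joints"].round(1),st["gripper_width"],seat(0,0))
for d,h in((.006,.08),(.006,.01)):go(st,seat(d,h),RF)
E
```

```text
[ -8.7  22.4 -31.4   0.2 -36.4  80.5] 0.025743796596333763 [0.573569   0.23472078 0.09660063]
travel [0.2037 0.9977 0.3144] rot [-0.0215  0.2814  0.4988]
travel [0.2037 0.9977 0.1744] rot [-0.0215  0.2814  0.4988]
```

Request:
{"op": "arm_command", "data": {
  "travel": [
    [0,0,0.06],
    [0,0,0.16],
    [0,0,0.27],
    [0,0,0.36],
    [0.03,0.1,0.38],
    [0.06,0.2,0.38],
    [0.09,0.3,0.38],
    [0.12,0.4,0.38],
    [0.14,0.5,0.38],
    [0.16,0.6,0.38],
    [0.18,0.7,0.38],
    [0.19,0.8,0.38],
    [0.2,0.9,0.36],
    [0.2037,0.96,0.33],
    [0.2037,0.9977,0.3144],
    [0.2037,0.9977,0.3144],
    [0.2037,0.9977,0.3144],
    [0.2037,0.9977,0.3144]
  ],
  "delta_rot": [
    [0,0,0],
    [0,0,0],
    [0,0,0],
    [0,0,0],
    [-0.002,0.0281,0.05],
    [-0.004,0.0563,0.1],
    [-0.0065,0.0844,0.15],
    [-0.0086,0.1126,0.2],
    [-0.0108,0.1407,0.25],
    [-0.013,0.1688,0.3],
    [-0.015,0.197,0.349],
    [-0.0172,0.2251,0.399],
    [-0.0194,0.2533,0.449],
    [-0.0215,0.2814,0.4988],
    [-0.0215,0.2814,0.4988],
    [-0.0215,0.2814,0.4988],
    [-0.0215,0.2814,0.4988],
    [-0.0215,0.2814,0.4988]
  ]
}}

```text
time_s: 16.73
tcp_pos: [0.5691, 0.2312, 0.1802]
eef_rot: [-180.0, 24.9, 27.5]
contact_force: [0.3, -0.4, -1.4]
gripper_width: 0.0258
gripper_force: 30.0
```

Run:
```python
from h import *
from plant import r,viewer
st=r.get_state();print(st["joints"].round(1),st["gripper_width"],st["contact_force"].round(1),st["moment"].round(2))
for d,h in((.006,.08),(.006,.012),(.006,.0),(-.003,0)):go(st,seat(d,h),RF)
t=viewer.capture("top");s=viewer.capture("scene")
for n,c in(("top",t),("scene",s)):
    print(n,"pred butt",proj(c,SEAT+.124*pf+.08*Z).round(1),"shoulder",proj(c,SEAT+.006*pf+.08*Z).round(1),"blade end",proj(c,SEAT-.073*pf+.08*Z).round(1))
A=cv2.resize(t["img"][130:240,130:240],(400,400),interpolation=cv2.INTER_CUBIC);B=cv2.resize(s["img"][100:210,240:350],(400,400),interpolation=cv2.INTER_CUBIC)
cv2.imwrite("pics/held.png",np.clip(np.hstack([A,B])[:,:,::-1]*1.3,0,255).astype(np.uint8))
```

```text
[ 37.7  32.4   8.5  -4.3 -90.7  80.7] 0.025819202230016686 [ 0.3 -0.4 -1.4] [ 0.66 -1.41  0.01]
travel [-0.0007  0.0019 -0.0021] rot [-0.0005  0.0009  0.001 ]
travel [-0.0007  0.0019 -0.1381] rot [-0.0005  0.0009  0.001 ]
travel [-0.0007  0.0019 -0.1621] rot [-0.0005  0.0009  0.001 ]
travel [ 0.0138  0.0095 -0.1697] rot [-0.0005  0.0009  0.001 ]
top pred butt [176.9 220.2] shoulder [164.4 186.3] blade end [157.  166.3]
scene pred butt [300.7 133.6] shoulder [319.4 161.2] blade end [332.1 180. ]
```

View pics/held.png

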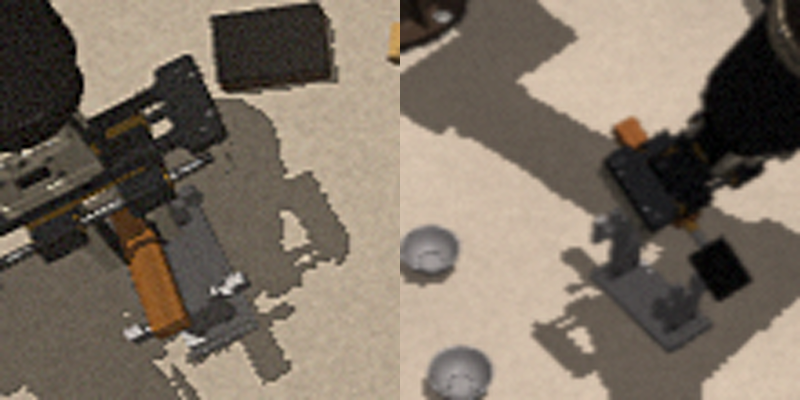

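The held paddle matches the prediction: its butt is at (170,330) in the left panel, and its blade end is at about (735,287) in the right. Lowering into the notches.

Request:
{"op": "arm_command", "data": {
  "travel": [
    [-0.0007,0.002,-0.03],
    [-0.0007,0.002,-0.07],
    [-0.0007,0.002,-0.11],
    [-0.0007,0.002,-0.13],
    [-0.0007,0.002,-0.138],
    [-0.0007,0.002,-0.138]
  ],
  "delta_rot": [
    [-0.0005,0.0009,0.001],
    [-0.0005,0.0009,0.001],
    [-0.0005,0.0009,0.001],
    [-0.0005,0.0009,0.001],
    [-0.0005,0.0009,0.001],
    [-0.0005,0.0009,0.001]
  ]
}}

```text
time_s: 17.58
tcp_pos: [0.5686, 0.2333, 0.1101]
eef_rot: [180.0, 25.1, 27.7]
contact_force: [-0.1, -1.0, -0.4]
gripper_width: 0.0256
gripper_force: 30.0
```

Request:
{"op": "arm_command", "data": {
  "travel": [
    [0,0,-0.004],
    [0,0,-0.008],
    [0,0,-0.012],
    [0,0,-0.016],
    [0,0,-0.02],
    [0,0,-0.02]
  ],
  "delta_rot": [
    [0,0,0],
    [0,0,0],
    [0,0,0],
    [0,0,0],
    [0,0,0],
    [0,0,0]
  ]
}}

```text
time_s: 18.32
tcp_pos: [0.5684, 0.2331, 0.0999]
eef_rot: [180.0, 25.1, 27.7]
contact_force: [-0.5, -0.9, -1.4]
gripper_width: 0.0256
gripper_force: 30.0
```

Request:
{"op": "arm_command", "data": {
  "travel": [
    [0.003,0.001,-0.002],
    [0.006,0.002,-0.0035],
    [0.009,0.003,-0.005],
    [0.0104,0.0035,-0.006],
    [0.0104,0.0035,-0.006]
  ],
  "delta_rot": [
    [0,0,0],
    [0,0,0],
    [0,0,0],
    [0,0,0],
    [0,0,0]
  ]
}}

```text
time_s: 18.95
tcp_pos: [0.5732, 0.2347, 0.0972]
eef_rot: [180.0, 25.2, 27.7]
contact_force: [-3.2, -1.0, 0.3]
gripper_width: 0.0258
gripper_force: 30.0
```

Request:
{"op": "arm_command", "data": {
  "travel": [
    [0.0016,0.0008,-0.001],
    [0.0032,0.0017,-0.002],
    [0.0032,0.0017,-0.002],
    [0.0032,0.0017,-0.002]
  ],
  "delta_rot": [
    [0,0,0],
    [0,0,0],
    [0,0,0],
    [0,0,0]
  ]
}}

```text
time_s: 19.45
tcp_pos: [0.5743, 0.2351, 0.0968]
eef_rot: [180.0, 25.2, 27.7]
contact_force: [-6.2, -3.0, 4.5]
gripper_width: 0.0257
gripper_force: 30.0
```

Request:
{"op": "arm_command", "data": {
  "travel": [
    [0,0,0],
    [0,0,0],
    [0,0,0]
  ],
  "delta_rot": [
    [0,0,0],
    [0,0,0],
    [0,0,0]
  ],
  "newtons": 4
}}

```text
time_s: 19.82
tcp_pos: [0.5749, 0.2354, 0.0965]
eef_rot: [180.0, 25.1, 27.7]
contact_force: [-4.5, -3.0, 2.5]
gripper_width: 0.0262
gripper_force: 4.0
```

Request:
{"op": "arm_command", "data": {
  "travel": [
    [0,0,0],
    [0,0,0],
    [0,0,0],
    [0,0,0]
  ],
  "delta_rot": [
    [0,0,0],
    [0,0,0],
    [0,0,0],
    [0,0,0]
  ],
  "grip": 0.5
}}

```text
time_s: 20.32
tcp_pos: [0.5754, 0.2359, 0.0961]
eef_rot: [180.0, 25.1, 27.7]
contact_force: [-0.8, -0.8, 0.3]
gripper_width: 0.0436
gripper_force: 0.0
```

Request:
{"op": "arm_command", "data": {
  "travel": [
    [0.008,0.004,0.02],
    [0.02,0.01,0.05],
    [0.03,0.015,0.1],
    [0.03,0.015,0.18],
    [0.03,0.015,0.3],
    [0,0.15,0.36],
    [-0.05,0.27,0.4],
    [-0.15,0.37,0.4],
    [-0.25,0.47,0.4],
    [-0.3,0.55,0.4],
    [-0.3,0.55,0.4]
  ],
  "delta_rot": [
    [0,0,0],
    [0,0,0],
    [0,0,0],
    [0,0,0],
    [0,0,0],
    [0,0,0],
    [0,0,0],
    [0,0,0],
    [0,0,0],
    [0,0,0],
    [0,0,0]
  ]
}}

```text
time_s: 21.7
tcp_pos: [0.4228, 0.5138, 0.2975]
eef_rot: [-179.9, 25.0, 28.0]
contact_force: [1.5, -0.3, -1.0]
gripper_width: 0.0438
gripper_force: 0.0
```

Run:
```python
from h import *
from plant import r,viewer
t=viewer.capture("top");s=viewer.capture("scene")
for n,c,k in(("top",t,(150,130)),("scene",s,(270,120))):
    for m,X in(("butt top",SEAT+.118*pf+.008*nf),("shoulder top",SEAT+.008*nf),("blade end",SEAT-.079*pf)):
        print(n,m,((proj(c,X)-([135,145] if n=="top" else [265,125])+.5)*5 + ([0,0] if n=="top" else [400,0])).round())
A=cv2.resize(t["img"][145:225,135:215],(400,400),interpolation=cv2.INTER_CUBIC);B=cv2.resize(s["img"][125:205,265:345],(400,400),interpolation=cv2.INTER_CUBIC)
cv2.imwrite("pics/seated.png",np.clip(np.hstack([A,B])[:,:,::-1]*1.4,0,255).astype(np.uint8))
```

```text
top butt top [240. 378.]
top shoulder top [181. 221.]
top blade end [151. 136.]
scene butt top [580. 128.]
scene shoulder top [669. 261.]
scene blade end [725. 355.]
```

View pics/seated.png

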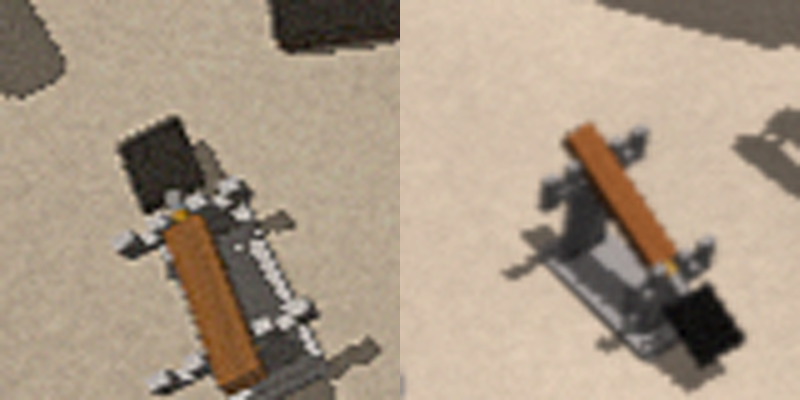

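The paddle is seated. The handle lies in the tall notch, the shank shows between the low teeth, and the shoulder is at about (183,217), against the low upright and where predicted. The arm is clear, so I'm handing in.

```bash
python3 -c "
from plant import close_job
print(close_job())"
```

```text
the job is handed in; nothing more can be done
None
```

I stood the rest upright, seated the paddle in its middle notches with the shoulder against the low upright, and handed the job in with the arm clear at about 22 s; the hand-in gave no verdict.

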